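# Sort two bushings with a plug gauge

## Task

Sort the two turned aluminium bushings with the plug gauge that stands in its wooden rest. Put the gauge all the way down into the bushing whose bore lets it in, and leave it standing in that bushing on the bench, about where the bushing already is. The bushing whose bore is too small for the gauge is scrap: put it into the open grey tray.

Things in the scene. Friction and masses are not known exactly. Their poses are not given: they have to be found in the camera images.
- gauge_grip (a point): Steel plug gauge, 94 mm long, 0.22 kg, upright in a 40 mm high fixed plywood rest; lifts straight out. Bottom up: plug 22 mm dia, 32 mm long, its lowest 18 mm tapering to an 8 mm tip; stop collar 38 mm dia, 6 mm thick; round dark handle 24 mm dia, 56 mm long. Point: middle of the handle on the axis, 66 mm above the tip, 34 mm above the collar's underside. z up the axis.
- wide_bushing (a point): Round aluminium bushing, outside 48 mm dia, 40 mm high, with a 28 mm through bore that takes the gauge down to its collar. Loose, standing on the bench, bore upright, 0.12 kg. Point: its centre, on the axis, 20 mm below the rim. z along the bore. (A solid bar end of the same diameter, with no bore, also lies about: not part of the job.)
- narrow_bushing (a point): Round aluminium bushing, outside 48 mm dia, 40 mm high, with a through bore of only 12 mm, too small for the gauge. Loose, standing on the bench, bore upright, 0.17 kg. Point: its centre, on the axis, half-way up. z along the bore.
- tray: Open grey plastic scrap tray, fixed to the bench, 180 mm by 180 mm outside, 30 mm high, walls and floor about 4 mm thick, empty. Its origin is the centre of its underside, on the bench; x and y run parallel to its sides, z up.
Not all that is in view belongs to the job. Leave any green look-alike of the part that bears wide_bushing alone. Leave any yellow look-alike of the part that bears narrow_bushing alone.

How it is judged:
By the outcome, as a careful person would: the job done as asked, in the order asked, and still so for the second after the job is handed in, with the robot touching nothing.
It also fails if it takes over 64 s, if anything falls off the work surface, if the arm or the gripper's body presses on something with over 40 N, if the wrist force passes 120 N, or if a joint passes its speed limit or range.

## Robot

A 6-joint arm with a two-finger parallel gripper is mounted at the origin on the work surface. World frame = base frame: x ahead of the robot, y to its left, z up, the work surface at z = 0. Lengths are in mm, angles in rad, forces in N, time in s.
With the tool pointing down it reaches from about 300 to 850 mm from the base axis. Payload 5.4 kg.
Tool frame: the origin (TCP) lies midway between the tips of the shut fingers; the grasp point (between the pads) lies 19 mm behind it; z points along the fingers, y is the direction in which the jaws open and shut (so a half turn about z gives the same grasp; the last joint's range is limited). The gripper opens to 85 mm and grips with 20 to 120 N. Pads are 22 mm wide; open, the fingers measure 114 mm over their backs; the gripper's body (76 mm by 85 mm) begins 54 mm behind the grasp point. The pads swing forward as they close: fully open they stand 13 mm farther back than shut.
Start: joints at [-1.547, 0.158, 1.597, -0, 1.386, -0.21], TCP at [133.191, -559.345, 231.299] pointing down, gripper open.
Joint ranges: [-2.91, 2.91], [-0.94, 2.29], [0.18, 2.7], [-1.29, 4.43], [0.17, 2.64], [-3, 3]. Speed limits (rad/s): [2.57, 2.57, 3.14, 3.14, 3.14, 3.14].

## Interface

Orientations are given as a rotation vector (axis times angle).
In Python, from plant import read_state, eyes, env gives the robot as it stands.
- The arm moves only by the tool step_arm, never from a script. Its argument "motion" is a list of rows, each a list of 7 numbers: the shift along the tool's x, y, z scaled (see below), then the turn, a rotation vector about the tool's x, y, z scaled (see below), then the opening, from -1 (shut) to 1 (fully open), so that 0 is half open. A call has 1 to 12 rows; each row shifts and turns the pose as measured when the row begins, along the tool's axes as they then stand; what a row does not reach is not made up. The controller multiplies each number of a shift by 3 cm and each number of a turn by 4 degrees. A row lasts 1/10 s, in which the tool goes at most 50 mm and 8.59 degrees, less where a joint would pass 70% of its speed; a pose out of reach is approached as far as the arm can. A call with a number of a shift or a turn outside -1 to 1 is refused whole. A call with a gripper value outside its range is refused whole. The fingers move at their own pace and stop on an object; the grip force is fixed at half the most. Time passes only in rows, so rows that do not move let the fingers close. It gives the time, the measured TCP pose, the force and the opening at its end, in the units of the state.
- read_state(): the state, without advancing time (a new reading comes with each control period).
- eyes.grab_frame(name): name is "side" or "top" or "wrist"; returns (picture, depth): 400x640x3 uint8, red, green, blue; 400x640 float32, mm along the optical axis (not along the pixel's ray), 0 where there is no reading.
- eyes.get_calibration(name): a dict with "fx", "fy", "cx", "cy" (pixels), "rvec" (rotation vector, rad) and "tvec" (3), from world to camera coordinates, as OpenCV has them. Camera axes: x right, y down, z forward; pixel columns grow to the right and rows downward; lengths in mm; the calibration is good to about 2 mm. A picture is of the moment at which its call begins: read the wrist's pose just before it. get_calibration takes no time and is no camera call; for the wrist camera it gives the pose at the moment of the call.
- env.finish_job(): hands the job in, once; it reports no verdict.
The state is a dict: "clock": time; "q": joint angles; "qd": joint speeds; "tau": joint torques, N m; "eef_pos": TCP position; "orientation": TCP orientation; "contact_force": force on the tool from outside, world axes, zero at the start; "torque": the same for the moment, N m; "grip_width": opening from 0.0 (shut) to 1.0 (fully open).
Only numpy, scipy, OpenCV 4.12 (cv2) and the standard library are available. Lean on these libraries where they do the work, as an engineer would, in place of code of your own. Each camera call takes 0.05 s, during which the arm holds its last target. There are 200 camera calls.

## Working session

There is one attempt and no reset: what is moved stays moved. The work goes in short steps, Python scripts to look and compute and a tool call to move; the robot and the scene stay as the last step left them, time stands still between calls to the robot, and variables do not carry over. Pictures are saved under pics/ and viewed, about 8 in all and at most 12, crops included, and the job is handed in when it is done.

Besides the shell and the picture viewer there is one more tool, called after "Emit:" as name([rows], argument=value, ...), one row to a line, values as JSON. step_arm: Moves the arm, as the interface text tells. Shifts and turns lie within -1 to 1; 1 stands for 3 cm of shift or 4 degrees of turn. Its arguments: {"type":"object","properties":{"motion":{"type":"array","items":{"type":"array","items":{"type":"number"}}}},"required":["motion"]}

```bash
mkdir -p pics; cat > h.py <<'E'
import numpy as np, cv2
from plant import read_state, eyes, env
def grab(n):
    c=eyes.get_calibration(n); p,d=eyes.grab_frame(n); return p,d,c
def save(n,p): cv2.imwrite('pics/'+n, p[:,:,::-1])
def world(c,u,v,d):
    R=cv2.Rodrigues(np.array(c['rvec'],float))[0]; t=np.array(c['tvec'],float).ravel()
    u,v,d=[np.asarray(a,float) for a in (u,v,d)]
    X=np.stack([(u-c['cx'])/c['fx']*d,(v-c['cy'])/c['fy']*d,d],-1)
    return (X-t)@R
def cloud(c,d):
    v,u=np.mgrid[:d.shape[0],:d.shape[1]]; return world(c,u,v,d)
E
python3 - <<'E'
from h import *
s=read_state(); print(s)
for n in('top','side'):
    p,d,c=grab(n); save(n+'0.png',p); np.savez(n+'0.npz',p=p,d=d,**{k:np.array(v) for k,v in c.items()}); print(n,c)
    if n=='top':
        W=cloud(c,d); W[d==0]=np.nan
        m=((W[...,2]>8)&(W[...,2]<110)).astype(np.uint8)
        k,l,st,ce=cv2.connectedComponentsWithStats(m)
        for i in range(1,k):
            if st[i,4]>60:
                P=W[l==i]; z=P[:,2]; print(st[i],ce[i].round(),'zmax',np.percentile(z,98).round(),'x',np.percentile(P[:,0],[1,99]).round(),'y',np.percentile(P[:,1],[1,99]).round())
E
```

```text
{'clock': 0.0, 'q': array([-1.54711438e+00,  1.59039237e-01,  1.59825426e+00, -7.41542224e-06,
        1.38615274e+00, -2.10098175e-01]), 'qd': array([-0.00130654, -0.00114444,  0.00232865,  0.00214319, -0.00050438,
       -0.00093568]), 'tau': array([ 7.42958910e-04, -3.95997155e+01, -3.31431484e+01, -1.82663866e-04,
        8.50233453e-03,  1.00304567e-05]), 'eef_pos': array([ 133.16631066, -558.75611839,  230.3113547 ]), 'orientation': array([-3.11832096e+00, -3.66172107e-01, -2.59441561e-04]), 'contact_force': array([-0.02382715,  0.24719506,  0.03667357]), 'torque': array([ 0.06526008, -0.06057843,  0.01542404]), 'grip_width': 0.9972302362378146}
top {'fx': 400.05392503843717, 'fy': 400.05392503843717, 'cx': 322.7731666596766, 'cy': 202.15889526579343, 'rvec': array([ 2.17021871, -2.23378121,  0.01150136]), 'tvec': array([ 14.85620874, 475.48826379, 927.31494675])}
[ 181    0  181  109 9978] [266.  35.] zmax 89.0 x [719. 948.] y [-92. 296.]
[  68   24   77   96 4753] [106.  71.] zmax 29.0 x [693. 898.] y [419. 575.]
[378  56  22  24 393] [389.  67.] zmax 32.0 x [759. 804.] y [-182. -137.]
[ 425  127   92   89 1187] [475. 168.] zmax 32.0 x [436. 636.] y [-438. -237.]
[336 139  22  22 370] [346. 150.] zmax 43.0 x [571. 616.] y [-78. -33.]
[340 179  22  21 348] [351. 189.] zmax 42.0 x [480. 525.] y [-86. -41.]
[ 157  189   45   40 1253] [179. 209.] zmax 102.0 x [428. 513.] y [286. 372.]
[267 198  22  21 276] [277. 208.] zmax 43.0 x [442. 487.] y [ 81. 127.]
[  19  214   81  102 5669] [ 59. 265.] zmax 15.0 x [241. 454.] y [536. 703.]
[268 231  12  87 604] [273. 261.] zmax 27.0 x [219. 413.] y [106. 130.]
[294 232  21  22 266] [304. 243.] zmax 43.0 x [362. 408.] y [23. 68.]
side {'fx': 476.296771067133, 'fy': 476.296771067133, 'cx': 327.8577489000597, 'cy': 195.5459819262015, 'rvec': array([ 0.11265255, -2.91166611,  1.06387186]), 'tvec': array([ 505.32245453,   70.54454323, 1103.65804773])}
```

View pics/top0.png

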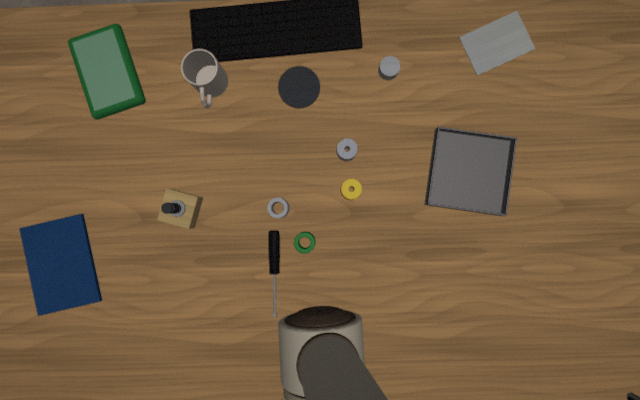

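View pics/side0.png

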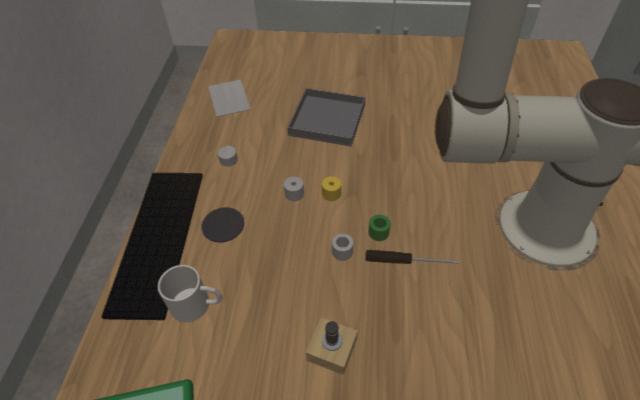

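Top picture: gauge in its rest at about (175,209), plain wide bushing (278,208), plain narrow bushing (347,149), tray (471,172). The decoys are yellow (351,189), green (305,243) and a solid bar end (390,67). The side view agrees. Next I refine the positions with depth from both cameras.

```bash
cat > m.py <<'E'
from h import *
def fit(W,x,y,r,z0,z1):
    m=(np.hypot(W[...,0]-x,W[...,1]-y)<r)&(W[...,2]>z0)&(W[...,2]<z1)
    P=W[m]
    if len(P)<6: return len(P)
    (a,b),R=cv2.minEnclosingCircle(P[:,:2].astype(np.float32))
    return len(P),'circ',round(a,1),round(b,1),'R',round(R,1),'mean',P.mean(0).round(1),'z',np.percentile(P[:,2],[5,50,95]).round(1)
E
python3 - <<'E'
from m import *
for n in('top','side'):
    c=np.load(n+'0.npz'); d=c['d']; W=cloud(c,d); W[d==0]=np.nan
    print(n)
    print('gtop',fit(W,470,329,50,95,115)); print('handle',fit(W,470,329,50,52,95)); print('collar',fit(W,470,329,23,43,50)); print('rest',fit(W,470,329,60,30,43))
    for k,x,y in(('wide',464,104),('narrow',593,-55),('yellow',502,-64),('green',385,45)):
        print(k,fit(W,x,y,32,36,50))
    m=(abs(W[...,0]-536)<115)&(abs(W[...,1]+337)<115)&(W[...,2]>22)&(W[...,2]<36)
    print('tray',cv2.minAreaRect(W[m][:,:2].astype(np.float32)))
E
```

```text
top
gtop (106, 'circ', 470.7, 330.2, 'R', 12.1, 'mean', array([470.7, 329.6, 101.1]), 'z', array([ 97.8, 101.3, 103.9]))
handle (84, 'circ', 471.0, 326.7, 'R', 11.2, 'mean', array([470.3, 321.7,  73.7]), 'z', array([55. , 73.7, 92.5]))
collar (101, 'circ', 470.5, 329.3, 'R', 19.7, 'mean', array([469.9, 324.3,  45.6]), 'z', array([43.6, 45.5, 48.3]))
rest (837, 'circ', 470.2, 330.1, 'R', 52.5, 'mean', array([470. , 326. ,  39.2]), 'z', array([35.9, 39.4, 41.8]))
wide (224, 'circ', 465.4, 104.6, 'R', 23.8, 'mean', array([465.1, 104.3,  39.4]), 'z', array([36.8, 39.5, 42.2]))
narrow (319, 'circ', 593.5, -56.3, 'R', 23.6, 'mean', array([593.5, -56.2,  39.5]), 'z', array([36.9, 39.5, 42.4]))
yellow (324, 'circ', 502.8, -63.0, 'R', 23.8, 'mean', array([502.7, -63.2,  39.5]), 'z', array([37.1, 39.4, 41.9]))
green (231, 'circ', 385.1, 46.5, 'R', 23.9, 'mean', array([385. ,  46. ,  39.6]), 'z', array([36.7, 39.5, 42.1]))
tray ((536.0916748046875, -338.47955322265625), (181.78053283691406, 180.4449005126953), 80.18328094482422)
side
gtop (144, 'circ', 472.4, 331.5, 'R', 12.5, 'mean', array([47
[... 268 characters left out ...]
43.3, 45.3, 48. ]))
rest (1228, 'circ', 473.5, 331.2, 'R', 52.5, 'mean', array([472.5, 337.8,  38.8]), 'z', array([35.2, 39. , 41.5]))
wide (207, 'circ', 467.6, 106.3, 'R', 24.4, 'mean', array([467.3, 106.2,  39. ]), 'z', array([36.5, 39. , 41.6]))
narrow (218, 'circ', 595.4, -55.8, 'R', 25.0, 'mean', array([596. , -54.4,  39.1]), 'z', array([36.4, 39.1, 41.8]))
yellow (220, 'circ', 504.8, -62.9, 'R', 24.4, 'mean', array([504.6, -61.3,  39.1]), 'z', array([36.7, 39.2, 41.7]))
green (197, 'circ', 388.1, 47.4, 'R', 25.0, 'mean', array([387.9,  48.4,  39. ]), 'z', array([36.6, 39. , 41.6]))
tray ((537.5235595703125, -337.52587890625), (185.52886962890625, 181.89442443847656), 79.69585418701172)
```

Emit:
step_arm([
  [0,-1,0,0,0,0,1],
  [0,-1,0,0,0,0,1],
  [0,-1,0,0,0,0,1],
  [0.2,-1,0,0,0,0,1],
  [0.2,-1,0,0,0,0,1],
  [0.5,-1,0,0,0,0,1],
  [0.8,-1,0,0,0,0,1],
  [0.8,-1,0,0,0,0,1],
  [0.8,-1,0,0,0,0,1],
  [0.8,-1,0,0,0,0,1],
  [0.8,-1,0,0,0,0,1],
  [0.8,-1,0,0,0,0,1],
])

```text
clock: 1.3
eef_pos: [216.3, -154.6, 225.8]
orientation: [-3.111, -0.348, -0.003]
contact_force: [1.3, -0.3, 0.8]
grip_width: 1.0
```

Emit:
step_arm([
  [1,-1,0,0,0,0,0.3],
  [1,-1,0,0,0,0,0.3],
  [1,-1,0,0,0,0,0.3],
  [1,-1,0,0,0,0,0.3],
  [1,-1,0,0,0,0,0.3],
  [1,-1,0,0,0,0,0.3],
  [0.9,-1,0,0,0,0,0.3],
  [0.9,-1,0,0,0,0,0.3],
  [0.9,-1,0,0,0,0,0.3],
  [0.9,-1,0,0,0,0,0.3],
  [0.9,-1,0,0,0,0,0.3],
  [0.8,-1,0,0,0,0,0.3],
])

```text
clock: 2.5
eef_pos: [472.0, 293.6, 226.2]
orientation: [-3.118, -0.354, -0.006]
contact_force: [0.0, -0.4, 0.6]
grip_width: 0.651
```

Emit:
step_arm([
  [0.1,-0.5,0,0,0,0,0.3],
  [0.1,-0.4,0.2,0,0,0,0.3],
  [0,0,0.3,0,0,0,0.3],
  [0,0,0.2,0,0,0,0.3],
  [0,0,0,0,0,0,0.3],
])

```text
clock: 3.0
eef_pos: [470.1, 323.4, 200.7]
orientation: [-3.119, -0.359, 0.002]
contact_force: [0.2, 0.5, -0.0]
grip_width: 0.652
```

```bash
cat > d.py <<'E'
import sys
from h import *
# print tool-frame delta to a target x,y,z in units of rows (30 mm)
def delta(x,y,z):
    s=read_state(); R=cv2.Rodrigues(np.array(s['orientation']))[0]
    e=np.array([x,y,z])-s['eef_pos']
    tgt=np.eye(3)
    ax=np.cross(R[:,2],[0,0,-1]); 
    print('pos',s['eef_pos'].round(1),'units',(R.T@e/30).round(2),'tilt units',(np.degrees(R.T@ax)/4).round(2),'F',np.round(s['contact_force'],1),'w',round(s['grip_width'],3),'t',round(s['clock'],2),'q6',s['q'][5].round(2))
if __name__=='__main__': delta(*map(float,sys.argv[1:4]))
E
python3 d.py 471.5 330.8 60
python3 - <<'E'
from m import *
p,d,c=grab('wrist'); W=cloud(c,d); W[d==0]=np.nan
save('w1.png',p)
print('gtop',fit(W,471,330,30,95,115),'collar',fit(W,471,330,25,43,50))
E
```

```text
pos [470.1 323.4 200.7] units [ 0.11 -0.22  4.69] tilt units [-0.03  0.02  0.  ] F [ 0.2  0.5 -0. ] w 0.652 t 3.0 q6 1.73
gtop (669, 'circ', 472.3, 327.8, 'R', 11.9, 'mean', array([473. , 328. , 102.1]), 'z', array([ 99.4, 102.3, 103.4])) collar (482, 'circ', 471.7, 327.9, 'R', 19.0, 'mean', array([478.9, 329. ,  46.4]), 'z', array([44.9, 46.4, 47.8]))
```

Emit:
step_arm([
  [0.1,-0.17,0,0,0,0,0.3],
  [0,0,0,0,0,0,0.3],
  [0,0,0.8,0,0,0,0.3],
  [0,0,0.8,0,0,0,0.3],
  [0,0,0.5,0,0,0,0.3],
  [0,0,0,0,0,0,0.3],
])

```text
clock: 3.65
eef_pos: [475.0, 328.2, 140.2]
orientation: [-3.118, -0.353, -0.01]
contact_force: [-0.0, -0.6, -0.3]
grip_width: 0.652
```

```bash
python3 d.py 471.8 329.2 61
```

```text
pos [475.  328.2 140.2] units [-0.12 -0.05  2.64] tilt units [-0.04 -0.1   0.  ] F [-0.  -0.6 -0.3] w 0.652 t 3.65 q6 1.74
```

Emit:
step_arm([
  [-0.1,-0.05,0.4,0,-0.1,0,0.3],
  [0,0,0.7,0,0,0,0.3],
  [0,0,0.7,0,0,0,0.3],
  [0,0,0.5,0,0,0,0.3],
  [0,0,0.2,0,0,0,0.3],
  [0,0,0,0,0,0,0.3],
  [0,0,0,0,0,0,0.3],
])

```text
clock: 4.35
eef_pos: [475.3, 330.9, 67.0]
orientation: [-3.116, -0.353, -0.012]
contact_force: [0.5, -0.4, -0.8]
grip_width: 0.651
```

```bash
python3 d.py 471.8 329.2 61
```

```text
pos [475.3 330.9  67. ] units [-0.13  0.03  0.2 ] tilt units [-0.06 -0.11  0.  ] F [ 0.5 -0.4 -0.8] w 0.651 t 4.35 q6 1.74
```

Emit:
step_arm([
  [-0.12,0.03,0.2,-0.06,-0.12,0,0.3],
  [0,0,0,0,0,0,0.3],
  [0,0,0,0,0,0,-1],
  [0,0,0,0,0,0,-1],
  [0,0,0,0,0,0,-1],
  [0,0,0,0,0,0,-1],
  [0,0,0,0,0,0,-1],
  [0,0,0,0,0,0,-1],
  [0,0,0,0,0,0,-1],
])

```text
clock: 5.25
eef_pos: [473.6, 329.9, 63.3]
orientation: [-3.121, -0.353, -0.006]
contact_force: [-0.2, 0.3, 0.0]
grip_width: 0.26
```

```bash
python3 d.py 471.8 329.2 61
```

```text
pos [473.6 329.9  63.3] units [-0.06  0.01  0.08] tilt units [-0.01 -0.05  0.  ] F [-0.2  0.3  0. ] w 0.26 t 5.25 q6 1.74
```

Emit:
step_arm([
  [0,0,-0.3,0,0,0,-1],
  [0,0,-0.6,0,0,0,-1],
  [0,0,-0.7,0,0,0,-1],
  [0,0,-0.6,0,0,0,-1],
  [0,0,-0.3,0,0,0,-1],
  [0,0,0,0,0,0,-1],
  [0,0,0,0,0,0,-1],
])

```text
clock: 5.95
eef_pos: [470.8, 329.0, 140.0]
orientation: [3.121, 0.353, -0.004]
contact_force: [0.6, -0.7, -2.8]
grip_width: 0.266
```

```bash
python3 d.py 466.5 105.4 135
```

```text
pos [470.8 329.  140. ] units [-1.81  7.23  0.17] tilt units [0.   0.04 0.  ] F [ 0.6 -0.7 -2.8] w 0.266 t 5.95 q6 1.74
```

Weight reads 2.8 N, so the gauge is held. Moving toward the wide bushing.

Emit:
step_arm([
  [-0.1,0.4,0,0,0,0,-1],
  [-0.2,0.8,0,0,0,0,-1],
  [-0.25,1,0,0,0,0,-1],
  [-0.25,1,0,0,0,0,-1],
  [-0.25,1,0,0,0,0,-1],
  [-0.25,1,0,0,0,0,-1],
  [-0.2,0.8,0,0,0,0,-1],
  [-0.1,0.5,0,0,0,0,-1],
  [0,0.2,0,0,0,0,-1],
  [0,0,0,0,0,0,-1],
  [0,0,0,0,0,0,-1],
])

```text
clock: 7.05
eef_pos: [460.0, 108.1, 129.6]
orientation: [3.119, 0.352, -0.034]
contact_force: [-1.0, 0.3, -2.7]
grip_width: 0.266
```

```bash
python3 d.py 466.5 105.4 135; python3 - <<'E'
from m import *
s=read_state(); print(s['eef_pos'])
for n in('top','side','wrist'):
    p,d,c=grab(n); W=cloud(c,d); W[d==0]=np.nan; x,y,z=s['eef_pos']
    print(n,'gtop',fit(W,x,y,20,168,190),'collar',fit(W,x,y,30,z-16,z-10),'\n wide',fit(W,466,105,34,36,50))
    save('b_'+n+'.png',p)
im=[cv2.imread('pics/b_side.png')[150:300,250:450],cv2.imread('pics/b_wrist.png')]
cv2.imwrite('pics/b.png',np.vstack([cv2.resize(im[0],(400,300)),cv2.resize(im[1],(400,250))]))
E
```

```text
pos [460.  108.1 129.6] units [ 0.19  0.14 -0.19] tilt units [0.01 0.32 0.  ] F [-1.   0.3 -2.7] w 0.266 t 7.05 q6 1.33
[459.99859938 108.12066357 129.57291411]
top gtop 0 collar 0 
 wide 1
side gtop 1 collar (17, 'circ', 456.1, 116.6, 'R', 13.4, 'mean', array([458.7, 119.8, 116. ]), 'z', array([114. , 115.5, 118.3])) 
 wide (202, 'circ', 467.4, 105.3, 'R', 24.4, 'mean', array([468. , 106.8,  39. ]), 'z', array([36.5, 38.9, 41.8]))
wrist gtop (3104, 'circ', 462.3, 108.6, 'R', 18.7, 'mean', array([462.1, 108.3, 171.7]), 'z', array([168.2, 169.1, 185.2])) collar (179, 'circ', 461.8, 107.0, 'R', 17.0, 'mean', array([467.9, 108.6, 115.8]), 'z', array([113.6, 115.6, 119.1])) 
 wide (1653, 'circ', 466.4, 101.9, 'R', 23.8, 'mean', array([470.4, 102.3,  40.2]), 'z', array([38.3, 40.3, 41.5]))
```

View pics/b.png

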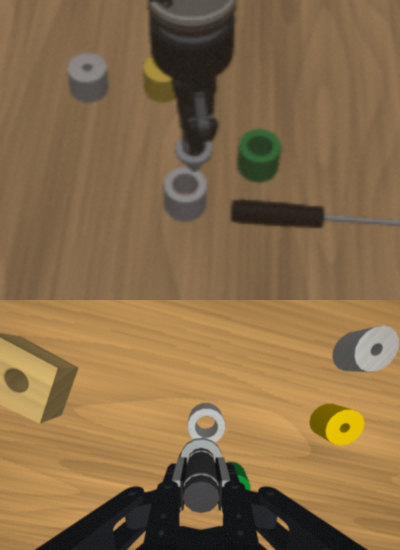

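The picture shows the gauge tip just behind the bore of the wide bushing (wrist view about (206,425) in the composite). I correct the tilt and offset, then re-measure.

Emit:
step_arm([
  [0.15,0.1,0,0,0.3,0,-1],
  [0,0,0,0,0,0,-1],
  [0,0,0,0,0,0,-1],
])

```text
clock: 7.5
eef_pos: [465.8, 107.9, 129.8]
orientation: [3.121, 0.359, 0.003]
contact_force: [0.5, -0.6, -3.1]
grip_width: 0.267
```

```bash
python3 d.py 466.8 104.0 61.5; python3 - <<'E'
from m import *
s=read_state(); x,y,z=s['eef_pos']
p,d,c=grab('wrist'); W=cloud(c,d); W[d==0]=np.nan
print('collar',fit(W,x,y,30,z-18,z-10),'\n wide',fit(W,466,105,34,36,50)); print(s['eef_pos'])
E
python3 d.py 466.8 104.0 61.5
```

```text
pos [465.8 107.9 129.8] units [-0.    0.13  2.28] tilt units [ 0.01 -0.02  0.  ] F [ 0.5 -0.6 -3.1] w 0.267 t 7.5 q6 1.32
collar (1128, 'circ', 467.4, 107.0, 'R', 18.2, 'mean', array([474.4, 108.5, 113.4]), 'z', array([112.1, 113. , 117.3])) 
 wide (1370, 'circ', 466.6, 101.9, 'R', 23.9, 'mean', array([473.8, 102.7,  40.2]), 'z', array([38.4, 40.3, 41.4]))
[465.77573411 107.89622008 129.82133425]
pos [465.8 107.8 129.8] units [-0.    0.13  2.28] tilt units [ 0.01 -0.02  0.  ] F [ 0.2  0.5 -2.3] w 0.263 t 7.55 q6 1.32
```

Emit:
step_arm([
  [-0.03,0.14,0,0,0,0,-1],
  [0,0,0.3,0,0,0,-1],
  [0,0,0.4,0,0,0,-1],
  [0,0,0.2,0,0,0,-1],
  [0,0,0,0,0,0,-1],
  [0,0,0,0,0,0,-1],
])

```text
clock: 8.15
eef_pos: [465.1, 103.2, 99.4]
orientation: [3.121, 0.358, -0.0]
contact_force: [0.5, 0.0, -2.2]
grip_width: 0.265
```

```bash
python3 d.py 466.6 103.7 62; python3 - <<'E'
from m import *
s=read_state(); x,y,z=s['eef_pos']
p,d,c=grab('wrist'); W=cloud(c,d); W[d==0]=np.nan
print('collar',fit(W,x,y,30,z-18,z-10),'\n wide',fit(W,466,105,34,36,50)); print(s['eef_pos'])
E
```

```text
pos [465.1 103.2  99.4] units [ 0.05 -0.01  1.25] tilt units [0. 0. 0.] F [ 0.5  0.  -2.2] w 0.265 t 8.15 q6 1.31
collar (1110, 'circ', 466.7, 102.0, 'R', 18.0, 'mean', array([473.7, 103.9,  83. ]), 'z', array([81.7, 82.6, 87. ])) 
 wide (1493, 'circ', 466.5, 101.8, 'R', 23.9, 'mean', array([476.3, 104. ,  40.2]), 'z', array([38.6, 40.3, 41.4]))
[465.11886437 103.1939963   99.42897447]
```

Collar and bushing agree to within about 0.3 mm. Lowering.

Emit:
step_arm([
  [0,0,0.3,0,0,0,-1],
  [0,0,0.3,0,0,0,-1],
  [0,0,0.2,0,0,0,-1],
  [0,0,0.15,0,0,0,-1],
  [0,0,0,0,0,0,-1],
  [0,0,0,0,0,0,-1],
])

```text
clock: 8.8
eef_pos: [465.3, 103.3, 68.6]
orientation: [3.121, 0.359, 0.0]
contact_force: [-0.2, -0.5, -3.1]
grip_width: 0.264
```

```bash
python3 d.py 465.1 103.2 63.3
```

```text
pos [465.3 103.3  68.6] units [-0.01  0.    0.18] tilt units [ 0. -0.  0.] F [-0.2 -0.5 -3.1] w 0.264 t 8.8 q6 1.31
```

Emit:
step_arm([
  [0,0,0.1,0,0,0,-1],
  [0,0,0.06,0,0,0,-1],
  [0,0,0.04,0,0,0,-1],
  [0,0,0,0,0,0,-1],
])

```text
clock: 9.2
eef_pos: [466.4, 103.3, 63.5]
orientation: [3.121, 0.359, 0.004]
contact_force: [0.3, 0.4, -2.2]
grip_width: 0.264
```

```bash
python3 d.py 465.1 103.2 62.5
```

```text
pos [466.4 103.3  63.5] units [-0.04 -0.01  0.03] tilt units [ 0.01 -0.03  0.  ] F [ 0.3  0.4 -2.2] w 0.264 t 9.2 q6 1.31
```

Emit:
step_arm([
  [0,0,0.04,0,0,0,-1],
  [0,0,0.02,0,0,0,-1],
  [0,0,0,0,0,0,-1],
])

```text
clock: 9.5
eef_pos: [467.1, 103.4, 63.5]
orientation: [3.12, 0.359, 0.005]
contact_force: [0.5, -0.6, -2.7]
grip_width: 0.267
```

Emit:
step_arm([
  [-0.03,0,0.08,0,0,0,-1],
  [0,0,0,0,0,0,-1],
  [0,0,0,0,0,0,-1],
])

```text
clock: 9.8
eef_pos: [468.4, 103.3, 63.8]
orientation: [3.12, 0.359, 0.011]
contact_force: [1.2, -0.1, -2.8]
grip_width: 0.266
```

```bash
python3 d.py 465.1 103.2 62.5; python3 - <<'E'
from m import *
s=read_state(); x,y,z=s['eef_pos']; print(s['tau'].round(1),s['torque'].round(2))
for n in('wrist','side'):
    p,d,c=grab(n); W=cloud(c,d); W[d==0]=np.nan
    save('c_'+n+'.png',p)
    for lo in range(34,62,3): print(n,lo,fit(W,466,104,30,lo,lo+3))
im=[cv2.imread('pics/c_side.png')[180:280,290:400],cv2.imread('pics/c_wrist.png')[120:400,170:490]]
cv2.imwrite('pics/c.png',np.hstack([cv2.resize(im[0],(330,300)),cv2.resize(im[1],(343,300))]))
E
```

```text
pos [468.4 103.3  63.8] units [-0.11 -0.02  0.04] tilt units [ 0.02 -0.1   0.  ] F [ 1.2 -0.1 -2.8] w 0.266 t 9.8 q6 1.31
[  0.  -33.8 -28.9   0.    0.   -0. ] [ 0.04  0.04 -0.03]
wrist 34 (99, 'circ', 474.3, 103.1, 'R', 22.4, 'mean', array([485.9, 106.5,  35.4]), 'z', array([34. , 35.4, 36.9]))
wrist 37 (439, 'circ', 467.1, 102.0, 'R', 23.7, 'mean', array([481.3, 105.3,  39.2]), 'z', array([37.5, 39.5, 40. ]))
wrist 40 (717, 'circ', 466.9, 102.0, 'R', 23.4, 'mean', array([479.1, 105.9,  40.7]), 'z', array([40.1, 40.6, 42. ]))
wrist 43 (145, 'circ', 470.4, 102.6, 'R', 18.3, 'mean', array([480.1, 105.6,  44.9]), 'z', array([43.4, 45.2, 46. ]))
wrist 46 (993, 'circ', 469.0, 102.2, 'R', 18.3, 'mean', array([477.2, 104. ,  47. ]), 'z', array([46.2, 47. , 48. ]))
wrist 49 (76, 'circ', 471.4, 102.8, 'R', 10.7, 'mean', array([476.5, 103.8,  50.7]), 'z', array([49.2, 50.7, 51.9]))
wrist 52 (50, 'circ', 473.0, 102.9, 'R', 10.2, 'mean', array([476.7, 104.4,  53.5]), 'z', array([52.2, 53.5, 54.9]))
wrist 55 (145, 'circ', 469.0, 102.2, 'R', 12.0, 'mean', array([475.7, 103.3,  56.6]), 'z', array(
[... 185 characters left out ...]
 'mean', array([475.8, 104.6,  62.4]), 'z', array([61.1, 62.3, 63.9]))
side 34 (25, 'circ', 467.3, 105.5, 'R', 24.5, 'mean', array([468.2, 117.1,  35.7]), 'z', array([34.2, 35.7, 36.9]))
side 37 (64, 'circ', 468.1, 108.2, 'R', 22.9, 'mean', array([467.4, 117.7,  38.6]), 'z', array([37.3, 38.7, 40. ]))
side 40 (42, 'circ', 467.9, 107.6, 'R', 23.1, 'mean', array([467. , 116. ,  41.2]), 'z', array([40.1, 41.3, 42.5]))
side 43 (54, 'circ', 467.9, 106.0, 'R', 19.0, 'mean', array([466.2, 110.9,  44.9]), 'z', array([43.3, 45. , 46. ]))
side 46 (37, 'circ', 467.6, 106.6, 'R', 18.5, 'mean', array([471.1, 114.2,  47.1]), 'z', array([46.2, 46.9, 48.4]))
side 49 5
side 52 0
side 55 1
side 58 1
side 61 2
```

View pics/c.png

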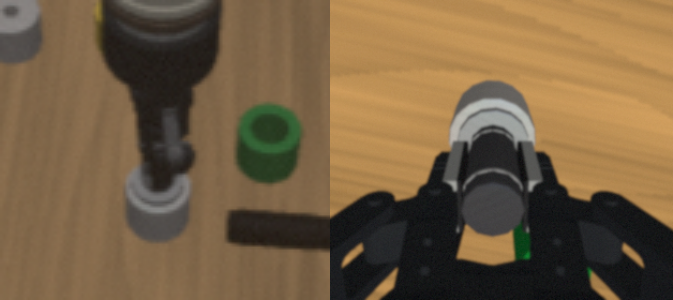

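The collar is on the rim (top at 47, rim at 40.5), so I release and rise.

Emit:
step_arm([
  [0,0,0,0,0,0,0],
  [0,0,0,0,0,0,0],
  [0,0,0,0,0,0,0],
  [0,0,0,0,0,0,0],
  [0,0,-0.5,0,0,0,0],
  [0,0,-1,0,0,0,0],
  [0,0,-1,0,0,0,0],
  [0,0,-1,0,0,0,0],
  [0,0,-0.5,0,0,0,0.7],
  [0,0,0,0,0,0,0.7],
])

```text
clock: 10.9
eef_pos: [466.7, 103.2, 187.1]
orientation: [3.121, 0.359, 0.007]
contact_force: [0.3, -0.0, -0.3]
grip_width: 0.822
```

```bash
python3 d.py 594 -56.5 130; python3 - <<'E'
from m import *
p,d,c=grab('wrist'); W=cloud(c,d); W[d==0]=np.nan
print('gtop',fit(W,467,103,30,95,115),'\ncollar',fit(W,467,103,25,43,50),'\nwide',fit(W,467,103,30,36,42))
E
```

```text
pos [466.7 103.2 187.1] units [2.92 6.15 1.92] tilt units [ 0.01 -0.07  0.  ] F [ 0.3 -0.  -0.3] w 0.822 t 10.9 q6 1.31
gtop (741, 'circ', 466.5, 101.6, 'R', 12.0, 'mean', array([467.4, 101.7, 102.1]), 'z', array([ 99.6, 102.4, 103.4])) 
collar (523, 'circ', 466.4, 101.3, 'R', 18.8, 'mean', array([473.2, 103.1,  46.4]), 'z', array([45.1, 46.5, 47.8])) 
wide (542, 'circ', 466.4, 101.6, 'R', 23.9, 'mean', array([474.5, 104.5,  40.2]), 'z', array([38.5, 40.3, 41.6]))
```

Emit:
step_arm([
  [0.3,0.6,0,0,0,0,0.9],
  [0.45,1,0,0,0,0,0.9],
  [0.48,1,0,0,0,0,0.9],
  [0.48,1,0.2,0,0,0,0.9],
  [0.48,1,0.4,0,0,0,0.9],
  [0.4,0.8,0.5,0,0,0,0.9],
  [0.2,0.4,0.3,0,0,0,0.9],
  [0.1,0.1,0,0,0,0,0.9],
  [0,0,0,0,0,0,0.9],
  [0,0,0,0,0,0,0.9],
])

```text
clock: 11.95
eef_pos: [587.2, -52.6, 126.4]
orientation: [-3.112, -0.36, 0.026]
contact_force: [-0.4, 0.3, -0.8]
grip_width: 0.955
```

```bash
python3 d.py 594 -57 60; python3 - <<'E'
from m import *
p,d,c=grab('wrist'); W=cloud(c,d); W[d==0]=np.nan
print('narrow',fit(W,594,-57,34,36,46))
E
```

```text
pos [587.2 -52.6 126.4] units [0.22 0.22 2.21] tilt units [-0.14  0.22  0.  ] F [-0.4  0.3 -0.8] w 0.955 t 11.95 q6 1.05
narrow (2713, 'circ', 595.2, -59.4, 'R', 23.9, 'mean', array([596.1, -59.2,  40.4]), 'z', array([39.1, 40.4, 41.5]))
```

Emit:
step_arm([
  [0.2,0.22,0,-0.14,0.22,0,1],
  [0,0,0.5,0,0,0,1],
  [0,0,0.8,0,0,0,1],
  [0,0,0.5,0,0,0,1],
  [0,0,0.2,0,0,0,1],
  [0,0,0,0,0,0,1],
  [0,0,0,0,0,0,1],
])

```text
clock: 12.7
eef_pos: [595.7, -55.8, 64.6]
orientation: [3.118, 0.366, 0.008]
contact_force: [-0.2, -0.1, 0.7]
grip_width: 0.998
```

```bash
python3 d.py 595 -57.5 7
```

```text
pos [595.7 -55.8  64.6] units [-0.04  0.05  1.92] tilt units [ 0.03 -0.07  0.  ] F [-0.2 -0.1  0.7] w 0.998 t 12.7 q6 1.04
```

Emit:
step_arm([
  [-0.04,0.05,0.4,0,-0.07,0,1],
  [0,0,0.6,0,0,0,1],
  [0,0,0.5,0,0,0,1],
  [0,0,0.3,0,0,0,1],
  [0,0,0,0,0,0,1],
  [0,0,0,0,0,0,1],
])

```text
clock: 13.3
eef_pos: [597.2, -58.8, 9.6]
orientation: [3.115, 0.366, 0.007]
contact_force: [-0.0, -0.5, 1.5]
grip_width: 1.003
```

```bash
python3 d.py 595 -57.5 7
```

```text
pos [597.2 -58.8   9.6] units [-0.06 -0.06  0.08] tilt units [ 0.07 -0.05  0.  ] F [-0.  -0.5  1.5] w 1.003 t 13.3 q6 1.04
```

Emit:
step_arm([
  [-0.06,-0.05,0.05,0,0,0,1],
  [0,0,0,0,0,0,-1],
  [0,0,0,0,0,0,-1],
  [0,0,0,0,0,0,-1],
  [0,0,0,0,0,0,-1],
  [0,0,0,0,0,0,-1],
  [0,0,0,0,0,0,-1],
  [0,0,0,0,0,0,-1],
  [0,0,0,0,0,0,-1],
])

```text
clock: 14.2
eef_pos: [596.3, -58.0, 10.2]
orientation: [3.114, 0.366, 0.012]
contact_force: [-0.4, 0.0, 1.6]
grip_width: 0.535
```

Emit:
step_arm([
  [0,0,-0.4,0,0,0,-1],
  [0,0,-0.8,0,0,0,-1],
  [0,0,-1,0,0,0,-1],
  [0,0,-0.8,0,0,0,-1],
  [0,0,-0.4,0,0,0,-1],
  [0,0,0,0,0,0,-1],
  [0,0,0,0,0,0,-1],
])

```text
clock: 14.9
eef_pos: [594.4, -57.1, 117.4]
orientation: [3.115, 0.366, 0.009]
contact_force: [-0.0, -0.8, -1.6]
grip_width: 0.536
```

```bash
python3 d.py 536.5 -338 100
```

```text
pos [594.4 -57.1 117.4] units [-4.05  8.66  0.61] tilt units [ 0.08 -0.07  0.  ] F [-0.  -0.8 -1.6] w 0.536 t 14.9 q6 1.04
```

Emit:
step_arm([
  [-0.2,0.5,0,0,0,0,-1],
  [-0.4,0.8,0,0,0,0,-1],
  [-0.45,1,0,0,0,0,-1],
  [-0.45,1,0,0,0,0,-1],
  [-0.45,1,0,0,0,0,-1],
  [-0.45,1,0,0,0,0,-1],
  [-0.45,1,0,0,0,0,-1],
  [-0.45,0.9,0,0,0,0,-1],
  [-0.3,0.6,0,0,0,0,-1],
  [-0.1,0.3,0,0,0,0,-1],
  [0,0,0,0,0,0,-1],
  [0,0,0,0,0,0,-1],
])

```text
clock: 16.1
eef_pos: [527.5, -332.7, 99.4]
orientation: [-3.109, -0.362, 0.028]
contact_force: [0.4, 0.7, -1.4]
grip_width: 0.537
```

```bash
python3 d.py 536.5 -338 60
```

```text
pos [ 527.5 -332.7   99.4] units [0.27 0.26 1.3 ] tilt units [-0.19  0.24  0.  ] F [ 0.4  0.7 -1.4] w 0.537 t 16.1 q6 0.59
```

Emit:
step_arm([
  [0.25,0.2,0,-0.19,0.24,0,-1],
  [0,0,0.4,0,0,0,-1],
  [0,0,0.7,0,0,0,-1],
  [0,0,0.6,0,0,0,-1],
  [0,0,0.4,0,0,0,-1],
  [0,0,0.2,0,0,0,-1],
  [0,0,0,0,0,0,-1],
  [0,0,0,0,0,0,-1],
])

```text
clock: 16.9
eef_pos: [539.3, -330.9, 24.8]
orientation: [-3.118, -0.376, -0.003]
contact_force: [0.4, 0.3, -0.9]
grip_width: 0.54
```

```bash
python3 d.py 536.5 -338 15
```

```text
pos [ 539.3 -330.9   24.8] units [-0.15  0.21  0.33] tilt units [-0.01 -0.03  0.  ] F [ 0.4  0.3 -0.9] w 0.54 t 16.9 q6 0.59
```

Emit:
step_arm([
  [0,0,0.2,0,0,0,-1],
  [0,0,0.1,0,0,0,-1],
  [0,0,0,0,0,0,-1],
  [0,0,0,0,0,0,-1],
])

```text
clock: 17.3
eef_pos: [540.7, -332.1, 17.5]
orientation: [3.117, 0.376, 0.007]
contact_force: [-0.2, -0.0, -1.8]
grip_width: 0.537
```

Emit:
step_arm([
  [-0.02,0,0.08,0,0,0,-1],
  [0,0,0,0,0,0,-1],
  [0,0,0,0,0,0,-1],
])

```text
clock: 17.6
eef_pos: [540.4, -332.7, 15.5]
orientation: [3.116, 0.375, 0.008]
contact_force: [-0.0, 0.1, -1.5]
grip_width: 0.536
```

About 1 mm above the tray floor; release and rise.

Emit:
step_arm([
  [0,0,0.03,0,0,0,0.9],
  [0,0,0,0,0,0,0.9],
  [0,0,0,0,0,0,0.9],
  [0,0,0,0,0,0,0.9],
  [0,0,-0.5,0,0,0,0.9],
  [0,0,-1,0,0,0,0.9],
  [0,0,-1,0,0,0,0.9],
  [0,0,-1,0,0,0,0.9],
  [0,0,-1,0,0,0,0.9],
  [0,0,-1,0,0,0,0.9],
  [0,0,-0.5,0,0,0,0.9],
  [0,0,0,0,0,0,0.9],
])

```text
clock: 18.8
eef_pos: [540.2, -332.9, 211.3]
orientation: [3.11, 0.375, 0.016]
contact_force: [0.2, 0.3, -0.4]
grip_width: 0.952
```

```bash
python3 d.py 536 -338 200; python3 - <<'E'
from m import *
for n in('wrist','side','top'):
    p,d,c=grab(n); W=cloud(c,d); W[d==0]=np.nan
    save('f_'+n+'.png',p)
    print(n,'\n narrow',fit(W,540,-333,40,38,55),'\n gtop',fit(W,467,103,30,95,115),'\n collar',fit(W,467,103,25,43,50),'\n yellow',fit(W,503,-63,32,36,46),'\n green',fit(W,386,46,32,36,46))
im=[cv2.imread(f'pics/f_{n}.png') for n in('side','wrist')]
cv2.imwrite('pics/f.png',np.hstack([cv2.resize(i,(400,250)) for i in im]))
E
```

```text
pos [ 540.2 -332.9  211.3] units [-0.18  0.13  0.38] tilt units [ 0.15 -0.13  0.  ] F [ 0.2  0.3 -0.4] w 0.952 t 18.8 q6 0.59
wrist 
 narrow (1571, 'circ', 539.1, -334.4, 'R', 23.8, 'mean', array([ 540. , -334.1,   44.3]), 'z', array([42.7, 44.5, 45.6])) 
 gtop 0 
 collar 0 
 yellow (1804, 'circ', 503.9, -67.0, 'R', 24.5, 'mean', array([504.9, -68.2,  40. ]), 'z', array([38. , 40.1, 41.3])) 
 green 0
side 
 narrow (162, 'circ', 539.8, -330.1, 'R', 26.1, 'mean', array([ 540.1, -327.9,   42.6]), 'z', array([39.4, 42.5, 45.3])) 
 gtop (96, 'circ', 467.6, 106.2, 'R', 11.9, 'mean', array([467.5, 107.1, 100.2]), 'z', array([ 95.9, 100.7, 102.6])) 
 collar (99, 'circ', 466.9, 105.7, 'R', 19.4, 'mean', array([466.8, 112. ,  45.4]), 'z', array([43.3, 45.2, 48.2])) 
 yellow (218, 'circ', 506.7, -63.6, 'R', 25.6, 'mean', array([505.2, -61.9,  39. ]), 'z', array([36.5, 39. , 41.7])) 
 green (196, 'circ', 389.0, 47.4, 'R', 25.2, 'mean', array([387.2,  47.7,  38.8]), 'z', array([36.5, 38.7, 41.1]))
top 
 narrow (299, 'circ', 538.2, -330.3, 'R', 23.8, 'mean', array([ 537.3, -327. ,   43.4]), 'z', array([40.2, 43.4, 46. ])) 
 gtop (103, 'circ', 465.3, 104.0, 'R', 11.9, 'mean', array([465.1, 104.2, 101.3]), 'z', array([ 99. , 101.3, 103.7])) 
 collar (87, 'circ', 467.6, 103.8, 'R', 20.8, 'mean', array([465. ,  98.5,  45.5]), 'z', array([43.4, 45.5, 47.8])) 
 yellow (323, 'circ', 502.8, -63.2, 'R', 23.8, 'mean', array([502.8, -63.5,  39.5]), 'z', array([36.8, 39.5, 42.1])) 
 green (230, 'circ', 385.2, 46.1, 'R', 23.9, 'mean', array([385.1,  45.7,  39.5]), 'z', array([37.3, 39.5, 41.6]))
```

View pics/f.png

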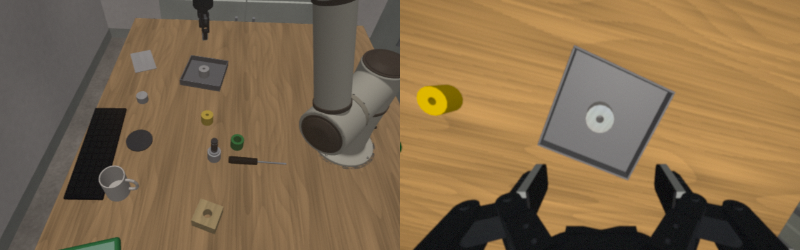

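The narrow bushing stands in the middle of the tray (wrist view about (600,119)). The gauge stands in the wide bushing (side view about (214,150)), and the decoys have not moved. Handing in.

```bash
python3 -c "
from plant import env; print(env.finish_job())"
```

```text
the job is handed in; nothing more can be done
None
```

The gauge is standing in the wide bushing, and the narrow bushing is in the grey tray. I handed the job in at about 19 s of the 64 s allowed; `env.finish_job()` reports no verdict.

- **Gauge:** I lifted it from its rest, lined it up over the wide bushing and lowered it until its collar met the rim. After release its top read 102 mm and its collar top 46 mm, which is fully seated and upright. The bushing stayed within about 1 mm of where it was.
- **Narrow bushing:** I then put it upright near the middle of the tray, with its top at 44 mm, which is the tray floor plus 40 mm. The gripper is open and clear above it.
- **Decoys:** The yellow and green look-alikes read the same positions as at the start, and the solid bar end was left alone.

**Disagreements:**
- The cameras differed by up to about 4 mm in y, so I aligned the gauge to the bushing using the wrist camera's readings of both.
- During the last millimetre of lowering, the arm drifted about 3 mm in x inside the bore's clearance, with no notable force.

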